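# Complete the plug rack and show the marked spark plug to the inspection camera

### The arm

A 6-joint arm with a two-finger parallel gripper is mounted at the origin on the work surface. World frame = base frame: x ahead of the robot, y to its left, z up, the work surface at z = 0. Lengths are in m, angles in degrees, forces in N, time in s.
With the tool pointing down it reaches from about 0.3 to 0.875 m from the base axis. Payload 6.4 kg.
Tool frame: the origin (TCP) lies between the finger pads, 19 mm behind the fingertips; this is the grasp point; z points along the fingers, y is the line along which they close (so a half turn about z gives the same grasp; the last joint's range is limited). The gripper opens to 88 mm and grips with 3 to 60 N. Pads are 18 mm wide; open, the fingers measure 123 mm over their backs; the gripper's body (75 mm by 187 mm) begins 45 mm behind the grasp point.
Start: joints at [-11.82, 10.359, 92.074, -0, 77.567, -11.82], TCP at [0.575, 0, 0.257] pointing down, gripper open.
Joint ranges: [-171.53, 171.53], [-51.25, 118.39], [17.06, 147.69], [-65.23, 245.23], [0, 150.52], [-178.68, 178.68]. Speed limits (degrees/s): [147.25, 147.25, 172.46, 180, 180, 180].

### API

Orientations are given as [roll, pitch, yaw] about the fixed x, y, z axes, in that order (R = Rz(yaw) Ry(pitch) Rx(roll)).
In Python, from bench import get_state, read_camera, sign_off gives the robot as it stands.
- The arm moves only by the tool send_rows, never from a script. Its argument "motion" is a list that holds one entry, the list of rows, each a list of 7 numbers: the shift along the world's x, y, z as a fraction of full scale, then the turn, a rotation vector about the world's x, y, z as a fraction of full scale, then the finger opening in mm, from 0 to 88.1. A call has 1 to 8 rows; each row is the pose to reach, as a shift and turn from the pose commanded when the call began; what a row does not reach only later rows make up. Full scale, the value 1, is 0.15 m for a shift and 60 degrees for a turn. A row lasts 1/8 s, in which the tool goes at most 62.5 mm and 10.7 degrees, less where a joint would pass 70% of its speed; a pose out of reach is approached as far as the arm can. A call with a number of a shift or a turn outside -1 to 1 is refused whole. A call with a gripper value outside its range is refused whole. The fingers move at their own pace and stop on an object; "grip_force" is the grip in N (left out, the last holds). Time passes only in rows, so rows that repeat a pose let the fingers close. It gives the time, the measured TCP pose, the force, the opening and the grip force at its end, in the units of the state.
- get_state(): the state, without advancing time (a new reading comes with each control period).
- read_camera(name): name is "scene" or "side" or "wrist"; returns a dict with "img" (384x512x3 uint8, red, green, blue), "fx", "fy", "cx", "cy" (pixels), "dist_coeffs" ([k1, k2, p1, p2, k3] as OpenCV has them; the pictures are not rectified), "rvec" (rotation vector, rad) and "tvec" (3), from world to camera coordinates, as OpenCV has them. Camera axes: x right, y down, z forward; pixel columns grow to the right and rows downward; lengths in m; the calibration is good to about 2 mm. A picture is of the moment at which its call begins. There is no depth.
- sign_off(): hands the job in; it is judged then, once.
The state is a dict: "time_s": time; "joint_positions": joint angles; "joint_velocities": joint speeds; "joint_efforts": joint torques, N m; "ee_pos": TCP position; "orientation": TCP orientation; "force": force on the tool from outside, world axes, zero at the start; "torque": the same for the moment, N m; "opening": finger opening in m; "gripper_force": force on a finger pad.
Only numpy, scipy, OpenCV 4.12 (cv2) and the standard library are available. Lean on these libraries where they do the work, as an engineer would, in place of code of your own. Each camera call takes 0.05 s, during which the arm holds its last target. There are 200 camera calls.

### The job

Get the race engine's set of spark plugs ready: put the two new brass-coloured spares from the blue stand fully home in the two empty pockets of the aluminium rack, then pull out the plug with the red hexagon and show its firing end to the inspection camera: hold it still in the air, square to the lens and centred on its line of sight, electrode towards the glass and 60 mm from it. Finish while still holding it there; leave the other plugs and everything else on the bench where they are, and don't bump the camera.

Things in the scene. Friction and masses are not known exactly. Their poses are not given: they have to be found in the camera images.
- marked: spark plug with RED hexagon, collar and terminal; upright in a rack pocket. 88 mm long, 50 g; origin at firing tip (electrode), z from there to the terminal. z 0-24: thread, 14 across, tapered first 7 mm; 24-28: collar 20 across, rests on the rack's top; 28-40: hexagon 21; 40-46: collar 18; 46-78: white insulator 12 across (grip here, TCP at about z 68: tips clear the collar); 78-88: terminal 7
- spare1: brand-new spare spark plug: brass-coloured shell, white insulator, steel terminal; size, origin and axes as marked; starts upright in the blue spares stand, at the same height as in the rack (origin 16 mm above the bench)
- spare2: brand-new spare spark plug: brass-coloured shell, white insulator, steel terminal; size, origin and axes as marked; starts upright in the blue spares stand, at the same height as in the rack (origin 16 mm above the bench)
- old1: spark plug already in the rack: dark shell, white insulator, steel terminal; size, origin and axes as marked; stays where it is
- old2: spark plug already in the rack: dark shell, white insulator, steel terminal; size, origin and axes as marked; stays where it is
- old3: spark plug already in the rack: dark shell, white insulator, steel terminal; size, origin and axes as marked; stays where it is
- rack: aluminium plug rack, fixed, 110 (x) by 170 (y) by 40 mm tall, origin at the centre of its underside, z up. Six round pockets, 16.5 across, 30 deep, 2 mm chamfer: two rows (x = -30, +30) of three (y = -60, 0, +60); four hold plugs, two are empty, which varies. A seated plug's 20 mm collar rests on the rack's top, its origin 24 mm below that top; it stands 64 mm proud
- stand: blue plastic spares stand, fixed to the bench, 160 (x) by 50 (y) by 40 mm tall, origin at the centre of its underside, three pockets like the rack's at x = -55, 0, +55; two of them hold the spares
- camera: the inspection camera's dark steel base with two grey cheeks, fixed to the bench, 120 (x) by 100 (y) mm, 75 mm tall at the cheeks; origin at the centre of its underside. It carries camera_head. Left or right of the rack, swapping with the stand
- camera_head: the camera's black barrel with an aluminium ring 60 mm across and a white ring light around the lens; origin at the centre of the lens glass, about 92 mm above the bench; its z axis is the line of sight, out of the lens: upwards and leaning 30 degrees from the vertical towards the base's -x (the robot's side)
- piston: bystander: aluminium piston, 68 mm across, 50 mm tall, standing crown up; origin at the centre of its underside
- wrench: bystander: steel wrench, 170 mm long, lying flat; origin at the middle of its length
- socket: bystander: steel plug socket, 26 mm across, 64 mm tall, standing; origin at the centre of its underside
- driver: bystander: screwdriver, lying flat; origin at the middle of its length
- tin: bystander: blue tin with a yellow cap, 66 mm across, 50 mm tall, standing; origin at the centre of its underside

How it is judged:
By the outcome, as a careful person would: the job done as asked, in the order asked, and still so for the second after the job is handed in, while the arm keeps its last pose, push and grip.
It also fails if it takes over 72 s, if anything falls off the work surface, if the arm or the gripper's body presses on something with over 40 N, if the wrist force passes 120 N, or if a joint passes its speed limit or range.

## Working session

There is one attempt and no reset: what is moved stays moved. The work goes in short steps, Python scripts to look and compute and a tool call to move; the robot and the scene stay as the last step left them, time stands still between calls to the robot, and variables do not carry over. Pictures are saved under pics/ and viewed, at most 10 in all, crops included, and the job is handed in when it is done.

Besides the shell and the picture viewer there is one more tool, called after "Emit:" as name(argument=value, ...), one argument or row to a line, values as JSON. send_rows: Moves the arm, as the interface text tells. Its arguments: {"type":"object","properties":{"motion":{"type":"array"},"grip_force":{"type":"number"}},"required":["motion"]}

```bash
mkdir -p pics; ls; python3 - <<'E'
from bench import *
import cv2
print(get_state())
for n in("scene","side","wrist"):
    c=read_camera(n); cv2.imwrite(f"pics/{n}0.png",cv2.cvtColor(c["img"],cv2.COLOR_RGB2BGR))
    print(n,{k:c[k] for k in c if k!="img"})
E
```

```text
pics
{'time_s': 0.0, 'joint_positions': array([-1.18174395e+01,  1.04004126e+01,  9.21303555e+01, -1.63964574e-03,
        7.75679376e+01, -1.18211353e+01]), 'joint_velocities': array([-0.03412312,  0.0551908 , -0.03989426, -0.03496498,  0.04353906,
       -0.04980087]), 'joint_efforts': array([-5.85923790e-04, -4.33866942e+01, -3.41848969e+01,  7.00952648e-02,
        3.87157314e-02, -1.54040990e-04]), 'ee_pos': array([5.74501477e-01, 1.40344671e-04, 2.56535619e-01]), 'orientation': array([-1.79903060e+02, -1.86539313e-02,  9.00040344e+01]), 'force': array([ 0.30465037, -0.51368646, -0.40018218]), 'torque': array([-0.00337771,  0.02354549, -0.02953679]), 'gripper_force': 0.0, 'opening': 0.08800477996082005}
scene {'fx': 398.3029603741988, 'fy': 398.3029603741988, 'cx': 261.7092406124536, 'cy': 189.85625712530737, 'dist_coeffs': array([0.04552671, 0.        , 0.        , 0.        , 0.        ]), 'rvec': array([ 1.41761221,  1.90541462, -1.00749132]), 'tvec': array([ 0.15310304, -0.22888725,  1.48052788])}
side {'fx': 379.8482367420914, 'fy': 379.8482367420914, 'cx': 255.94493100049345, 'cy': 190.08425849478496, 'dist_coeffs': array([-0.12338221,  0.        ,  0.        ,  0.        ,  0.        ]), 'rvec': array([ 0.76240503, -2.53912532,  1.13811647]), 'tvec': array([0.48507564, 0.28623073, 0.71323925])}
wrist {'fx': 296.9748901638984, 'fy': 296.9748901638984, 'cx': 250.14618375923024, 'cy': 191.93666255797808, 'dist_coeffs': array([-0.05847974,  0.        ,  0.        ,  0.        ,  0.        ]), 'rvec': array([-2.86727162e+00, -2.42714919e-04,  3.47530319e-03]), 'tvec': array([-0.5748885 , -0.03720713,  0.39021547])}
```

```bash
python3 - <<'E'
import cv2,numpy as np
a=[cv2.imread(f"pics/{n}0.png") for n in("scene","side","wrist")]
b=[cv2.resize(a[i],(400,300)) for i in range(2)]
cv2.imwrite("pics/m0.png",cv2.resize(a[0],(800,600),interpolation=cv2.INTER_CUBIC))
cv2.imwrite("pics/m1.png",cv2.resize(a[2],(800,600),interpolation=cv2.INTER_CUBIC))
E
```

```text
(no output)
```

View pics/m0.png

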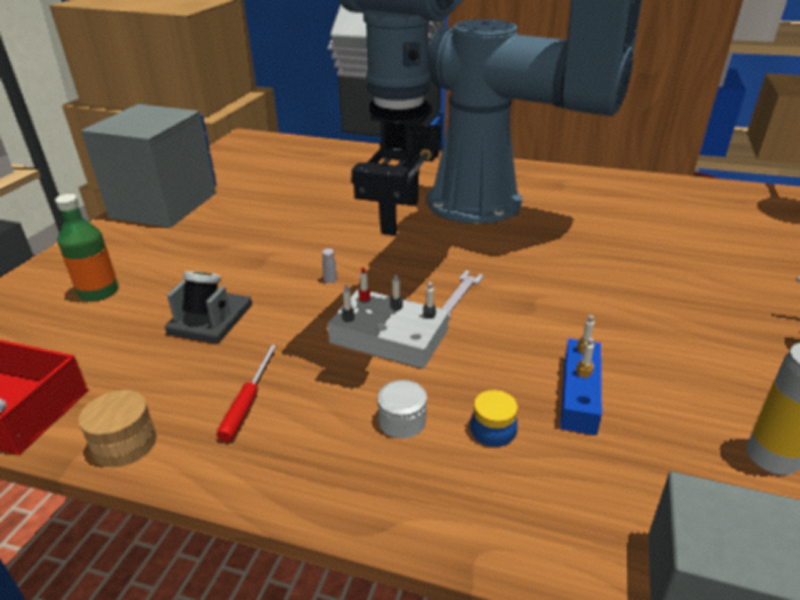

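View pics/m1.png

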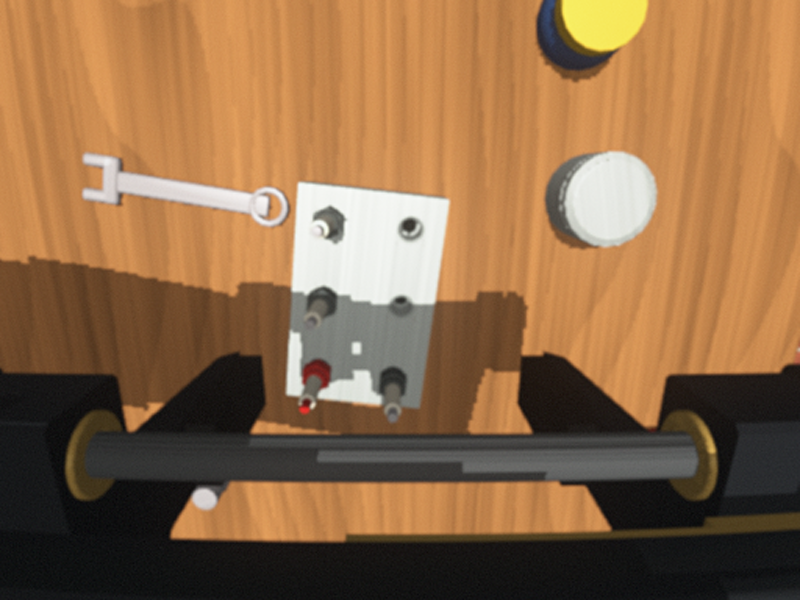

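View pics/side0.png

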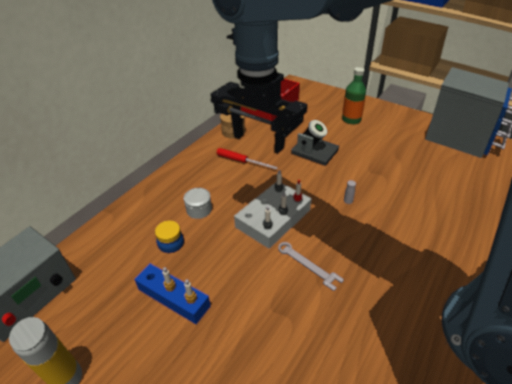

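The pictures show the stand at +y with spares in two of its pockets, and the camera at -y. In the wrist view (800x600) the rack corners are (299,182), (449,199), (418,408) and (287,396). The red plug is near (318,372), and the empty pockets are at (410,228) and (401,303). Next I work out rough positions.

```bash
cat > h.py <<'E'
import numpy as np,cv2
from bench import *
def meta(n):
    c=read_camera(n); c["K"]=np.array([[c["fx"],0,c["cx"]],[0,c["fy"],c["cy"]],[0,0,1]]); c["R"]=cv2.Rodrigues(c["rvec"])[0]; return c
def unp(c,p,z):
    q=cv2.undistortPoints(np.array(p,float).reshape(-1,1,2),c["K"],c["dist_coeffs"]).reshape(-1,2)
    d=np.c_[q,np.ones(len(q))]@c["R"]; o=-c["R"].T@c["tvec"]
    return o+d*((z-o[2])/d[:,2])[:,None]
def proj(c,X): return cv2.projectPoints(np.array(X,float).reshape(-1,1,3),c["rvec"],c["tvec"],c["K"],c["dist_coeffs"])[0].reshape(-1,2)
def save(c,f,s=1.5625,roi=None):
    im=cv2.cvtColor(c["img"],cv2.COLOR_RGB2BGR)
    if roi: im=im[roi[1]:roi[3],roi[0]:roi[2]]
    cv2.imwrite("pics/"+f,cv2.resize(im,None,fx=s,fy=s,interpolation=cv2.INTER_CUBIC))
E
python3 - <<'E'
from h import *
np.set_printoptions(precision=4,suppress=True)
s=1/1.5625
w=meta("wrist"); c=meta("scene")
print("cam",-w["R"].T@w["tvec"],w["R"])
P=lambda l:(np.array(l)+.5)*s-.5
r=unp(w,P([(299,182),(449,199),(418,408),(287,396)]),.04); print("rack",r,r.mean(0))
print("holes",unp(w,P([(410,228),(401,303)]),.04))
print("piston/tin",unp(w,P([(612,199),(605,10)]),.05))
print("stand",unp(c,P([(568,340),(601,342),(563,410),(599,413)]),.04))
print("spare tops",unp(c,P([(589,317),(588,344)]),.104))
print("cambase",unp(c,P([(167,333),(217,340),(251,297)]),.0),"lens",unp(c,P([(203,275)]),.09))
E
```

```text
cam [0.5759 0.0698 0.3844] [[ 1.     -0.0002 -0.0022]
 [ 0.0004 -0.9626  0.2709]
 [-0.0021 -0.2709 -0.9626]]
rack [[ 0.5084  0.0617  0.04  ]
 [ 0.6173  0.0495  0.04  ]
 [ 0.5973 -0.1199  0.04  ]
 [ 0.4893 -0.1092  0.04  ]] [ 0.5531 -0.0295  0.04  ]
holes [[ 0.5891  0.0283  0.04  ]
 [ 0.5827 -0.0294  0.04  ]]
piston/tin [[0.7332 0.051  0.05  ]
 [0.7158 0.1739 0.05  ]]
stand [[0.531  0.2598 0.04  ]
 [0.5214 0.309  0.04  ]
 [0.6888 0.2665 0.04  ]
 [0.6804 0.3132 0.04  ]]
spare tops [[0.5518 0.2829 0.104 ]
 [0.6171 0.2854 0.104 ]]
cambase [[ 0.6518 -0.3911  0.    ]
 [ 0.6449 -0.3004  0.    ]
 [ 0.5148 -0.3086  0.    ]] lens [[ 0.5935 -0.3396  0.09  ]]
```

Emit:
send_rows(
  motion=[
    [[0.1,0.33,0,0,0,0,88],[0.2,0.67,0,0,0,0,88],[0.2,1,0,0,0,0,88],[0.2,1,0,0,0,0,88]],
  ],
)

```text
time_s: 0.75
ee_pos: [0.6045, 0.1533, 0.257]
orientation: [-180.0, -0.0, 90.3]
force: [0.1, 0.2, -0.4]
opening: 0.088
gripper_force: 0.0
```

Emit:
send_rows(
  motion=[
    [[0,0.3,0,0,0,0,88],[0,0.6,0,0,0,0,88],[0,0.8,0,0,0,0,88],[0,0.8,0,0,0,0,88],[0,0.8,0,0,0,0,88],[0,0.8,0,0,0,0,88]],
  ],
)

```text
time_s: 1.5
ee_pos: [0.6053, 0.2684, 0.2574]
orientation: [-180.0, 0.0, 89.9]
force: [0.8, 0.1, 0.2]
opening: 0.088
gripper_force: 0.0
```

```bash
python3 - <<'E'
from h import *
c=meta("wrist"); save(c,"w1.png"); np.savez("w1.npz",**c); print(get_state()["ee_pos"])
E
```

```text
[0.60534411 0.26857011 0.2574816 ]
```

View pics/w1.png

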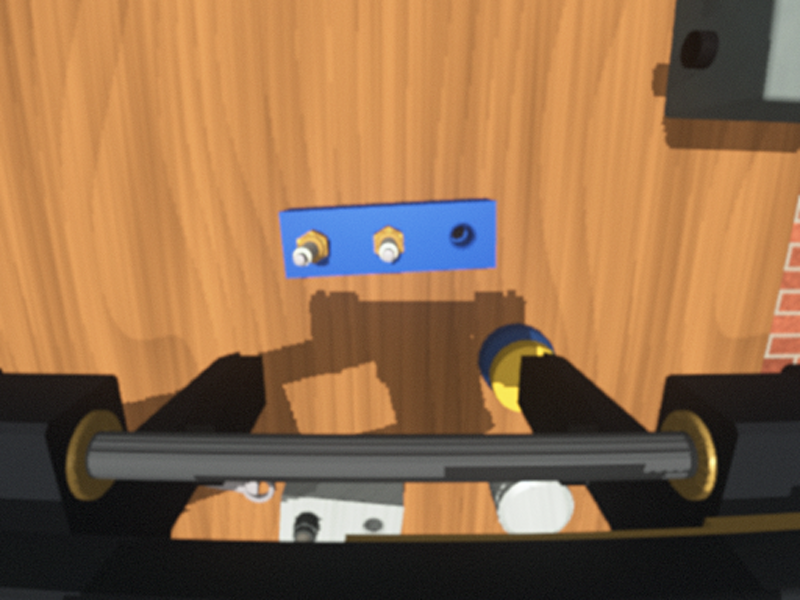

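The wrist view shows the spare terminals at (302,257) and (388,252), the free stand hole at (461,235), and the stand's lower corners at (287,277) and (495,268).

```bash
python3 - <<'E'
from h import *
np.set_printoptions(precision=4,suppress=True)
c=dict(np.load("w1.npz"))
P=lambda l:(np.array(l)+.5)/1.5625-.5
print("tops",unp(c,P([(302,257),(388,252)]),.104))
print("hole",unp(c,P([(461,235)]),.04)," lower corners",unp(c,P([(287,277),(495,268)]),.04))
hsv=cv2.cvtColor(c["img"],cv2.COLOR_RGB2HSV)
# terminals/insulators: bright low-sat in stand area
m=((hsv[...,1]<60)&(hsv[...,2]>110)).astype(np.uint8); m[:120]=0;m[180:]=0;m[:,:170]=0;m[:,330:]=0
n,l,s,ce=cv2.connectedComponentsWithStats(m)
for i in range(1,n):
    if s[i,4]>8: print(s[i],ce[i],unp(c,ce[i],.09))
w=(cv2.imread("pics/m1.png"))
# predicted overlay for check
yaw=np.arctan2(*( (lambda a:(a[1]-a[0])[1::-1])(unp(c,P([(287,277),(495,268)]),.04))))
print("yaw",np.degrees(yaw))
cv2.imwrite("pics/w1c.png",cv2.resize(cv2.cvtColor(c["img"][120:185,170:330],cv2.COLOR_RGB2BGR),None,fx=5,fy=5,interpolation=cv2.INTER_CUBIC))
E
```

```text
tops [[0.5514 0.2866 0.104 ]
 [0.6043 0.2895 0.104 ]]
hole [[0.6582 0.2912 0.04  ]]  lower corners [[0.5264 0.2594 0.04  ]
 [0.685  0.2661 0.04  ]]
[239 148  17  20 158] [247.4684 159.5823] [[0.6035 0.2886 0.09  ]]
[187 155  15  15 152] [194.0066 162.5789] [[0.5496 0.2857 0.09  ]]
[278 173  11   1  11] [283. 173.] [[0.6395 0.2749 0.09  ]]
[235 175   9   1   9] [239. 175.] [[0.5948 0.2728 0.09  ]]
[258 174  11   1  11] [263. 174.] [[0.6192 0.2738 0.09  ]]
[198 177  10   1  10] [202.5 177. ] [[0.5575 0.2708 0.09  ]]
[215 176  14   1  14] [221.5 176. ] [[0.577  0.2718 0.09  ]]
yaw 2.4360292956355085
```

View pics/w1c.png

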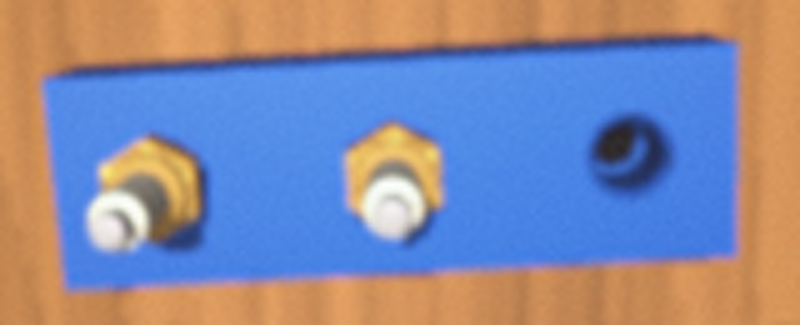

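The crop shows terminal tops at (110,230) and (394,212), the hole at (628,153), and the stand's top corners at (45,78), (738,42), (737,257) and (68,290). I'll fit both fixtures by least squares, starting with a detailed rack crop.

```bash
cat >> h.py <<'E'
from scipy.optimize import least_squares
def place(p,X):
    c,s=np.cos(p[2]),np.sin(p[2]); X=np.array(X,float)
    return np.c_[p[0]+c*X[:,0]-s*X[:,1],p[1]+s*X[:,0]+c*X[:,1],X[:,2]]
def fit(c,X,px,p0):
    r=least_squares(lambda p:(proj(c,place(p,X))-px).ravel(),p0,loss="soft_l1"); return r.x,(proj(c,place(r.x,X))-px)
E
python3 - <<'E'
from h import *
np.set_printoptions(precision=4,suppress=True)
c=dict(np.load("w1.npz"))
px=(np.array([(45,78),(738,42),(737,257),(68,290),(628,153),(110,230),(394,212)])+.5)/5-.5+[170,120]
X=[(-.08,.025,.04),(.08,.025,.04),(.08,-.025,.04),(-.08,-.025,.04),(.055,0,.04),(-.055,0,.104),(0,0,.104)]
p,r=fit(c,X,px,[.6,.29,.04]); print(p,np.degrees(p[2]));print(r)
print(place(p,[(-.055,0,0),(0,0,0)]))
a=cv2.imread("pics/wrist0.png")[110:268,176:296]
cv2.imwrite("pics/w0c.png",cv2.resize(a,None,fx=3.75,fy=3.75,interpolation=cv2.INTER_CUBIC))
E
```

```text
[0.6045 0.288  0.0499] 2.86006839741812
[[-0.3647 -0.1101]
 [ 0.2174 -0.2394]
 [ 0.1654 -0.427 ]
 [-0.2136 -0.2458]
 [ 0.7077  0.3871]
 [-0.3119  0.0324]
 [-0.0371  0.6493]]
[[0.5495 0.2853 0.    ]
 [0.6045 0.288  0.    ]]
```

View pics/w0c.png

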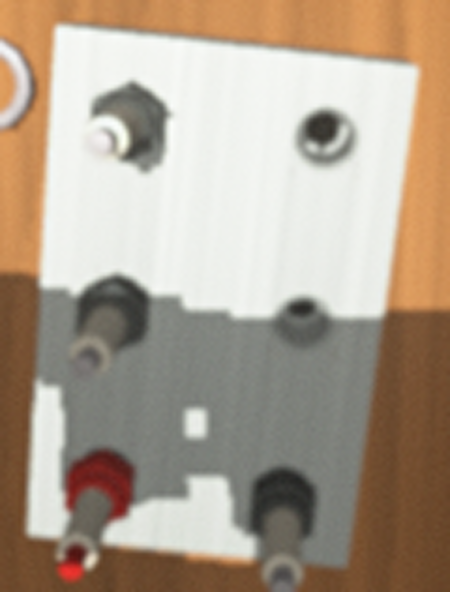

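The rack crop has corners at (57,25), (418,66), (347,567) and (27,535). The empty pockets are at (326,136) and (303,320). Terminals are at (97,140), (88,360), red (72,570) and (283,577).

```bash
python3 - <<'E'
from h import *
np.set_printoptions(precision=4,suppress=True)
f=296.9748901638984
c=dict(K=np.array([[f,0,250.14618],[0,f,191.93666],[0,0,1]]),dist_coeffs=np.array([-0.05847974,0,0,0,0]),rvec=np.array([-2.86727162e+00,-2.42714919e-04,3.47530319e-03]),tvec=np.array([-0.5748885,-0.03720713,0.39021547]))
px=(np.array([(57,25),(418,66),(347,567),(27,535),(326,136),(303,320),(97,140),(88,360),(72,570),(283,577)])+.5)/3.75-.5+[176,110]
X=[(-.055,.085,.04),(.055,.085,.04),(.055,-.085,.04),(-.055,-.085,.04),(.03,.06,.04),(.03,0,.04),(-.03,.06,.104),(-.03,0,.104),(-.03,-.06,.104),(.03,-.06,.104)]
p,r=fit(c,X,px,[.55,-.03,-.1]); print(p,np.degrees(p[2]));print(r)
print("empty,empty,red",place(p,[(.03,.06,0),(.03,0,0),(-.03,-.06,0)]))
E
```

```text
[ 0.553  -0.0282 -0.1099] -6.295934750638032
[[-0.2581 -0.5035]
 [-0.0526 -0.6942]
 [ 0.0683 -0.6154]
 [ 0.3972 -0.7631]
 [ 0.0412  0.0504]
 [ 0.1939  0.4927]
 [ 0.5491  0.281 ]
 [-1.0487  1.5736]
 [-0.1433 -0.8762]
 [ 0.0924  3.0078]]
empty,empty,red [[ 0.5894  0.0281  0.    ]
 [ 0.5828 -0.0315  0.    ]
 [ 0.5166 -0.0846  0.    ]]
```

Emit:
send_rows(
  motion=[
    [[0,0.12,-0.25,0,0,0,40],[0,0.12,-0.5,0,0,0,40],[0,0.12,-0.713,0,0,0,40],[0,0.12,-0.713,0,0,0,40],[0,0.12,-0.713,0,0,0,40],[0,0.12,-0.713,0,0,0,40]],
  ],
)

```text
time_s: 2.3
ee_pos: [0.6063, 0.2881, 0.1528]
orientation: [179.8, -0.1, 90.0]
force: [-0.3, -0.0, 0.5]
opening: 0.0401
gripper_force: 0.0
```

Emit:
send_rows(
  motion=[
    [[0,0,-0.1,0,0,0,40],[0,0,-0.2,0,0,0,40],[0,0,-0.3,0,0,0,40],[0,0,-0.44,0,0,0,40],[0,0,-0.44,0,0,0,40],[0,0,-0.44,0,0,0,40]],
  ],
)

```text
time_s: 3.05
ee_pos: [0.6051, 0.2881, 0.0844]
orientation: [-180.0, 0.0, 90.0]
force: [-0.1, 0.1, -0.3]
opening: 0.0401
gripper_force: 0.0
```

```bash
python3 - <<'E'
from h import *
s=get_state();print(s["ee_pos"],s["orientation"],s["force"],s["joint_positions"])
c=meta("wrist");save(c,"w2.png",1.2)
E
```

```text
[0.60513722 0.28805654 0.08436362] [-1.79993406e+02  2.18690925e-03  9.00006613e+01] [-0.06002731  0.07227729 -0.26983511] [ 1.53320929e+01  3.26998434e+01  8.36547618e+01 -4.08006681e-04
  6.36523323e+01  1.53316128e+01]
```

View pics/w2.png

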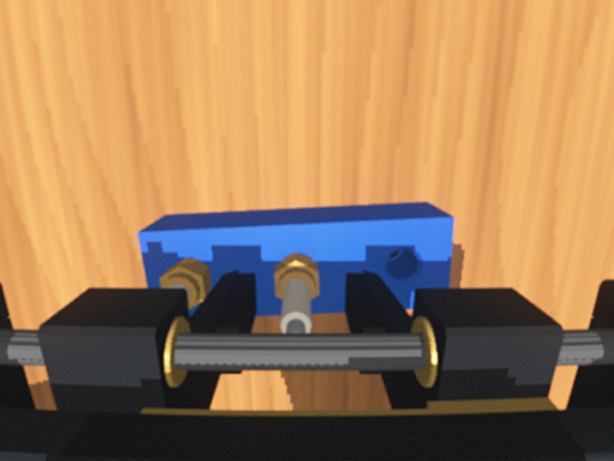

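The plug is centred between the fingers at about (297,300), so I grip and lift.

Emit:
send_rows(
  motion=[
    [[0,0,0,0,0,0,5],[0,0,0,0,0,0,5],[0,0,0,0,0,0,5],[0,0,0,0,0,0,5]],
  ],
  grip_force=25,
)

```text
time_s: 3.6
ee_pos: [0.6051, 0.2881, 0.0847]
orientation: [180.0, -0.0, 90.0]
force: [-0.1, -0.7, 0.1]
opening: 0.0112
gripper_force: 24.9
```

Emit:
send_rows(
  motion=[
    [[0,0,0.08,0,0,0,5],[0,0,0.2,0,0,0,5],[0,0,0.4,0,0,0,5],[0,0,0.6,0,0,0,5],[0,0,0.72,0,0,0,5],[0,0,0.72,0,0,0,5]],
  ],
)

```text
time_s: 4.35
ee_pos: [0.6061, 0.2883, 0.1949]
orientation: [179.8, -0.1, 90.0]
force: [0.2, -0.2, -1.3]
opening: 0.0108
gripper_force: 24.9
```

Emit:
send_rows(
  motion=[
    [[0,-0.15,0,0,0,0,5],[0,-0.4,0,0,0,0,5],[-0.05,-0.7,0,0,0,0,5],[-0.1,-1,0,0,0,0,5]],
  ],
)

```text
time_s: 4.85
ee_pos: [0.5885, 0.1353, 0.1905]
orientation: [-179.8, 0.0, 90.0]
force: [-0.1, -0.1, -0.2]
opening: 0.011
gripper_force: 24.9
```

Emit:
send_rows(
  motion=[
    [[0,-0.3,0,0,0,0,5],[0,-0.6,0,0,0,0,5],[-0.05,-0.85,0,0,0,0,5],[-0.05,-1,0,0,0,0,5],[-0.05,-1,0,0,0,0,5]],
  ],
)

```text
time_s: 5.48
ee_pos: [0.5812, -0.0144, 0.1909]
orientation: [-179.8, -0.0, 89.8]
force: [0.6, -0.3, -0.4]
opening: 0.0111
gripper_force: 24.9
```

Emit:
send_rows(
  motion=[
    [[0,-0.06,0,0,0,0,5],[0,-0.12,0,0,0,0,5],[0,-0.12,0,0,0,0,5],[0,-0.12,0,0,0,0,5]],
  ],
)

```text
time_s: 5.98
ee_pos: [0.5825, -0.0296, 0.1925]
orientation: [-180.0, -0.0, 90.0]
force: [0.1, -0.6, 0.3]
opening: 0.0108
gripper_force: 24.9
```

```bash
python3 - <<'E'
from h import *
s=get_state();print(s["ee_pos"],s["orientation"],s["force"],s["opening"])
c=meta("wrist");save(c,"w3.png",1.2)
E
```

```text
[ 0.58253099 -0.02962345  0.19245005] [-1.79998225e+02 -7.96440679e-03  9.00223956e+01] [ 0.14839358 -0.59026558  0.34843094] 0.01076163849489974
```

View pics/w3.png

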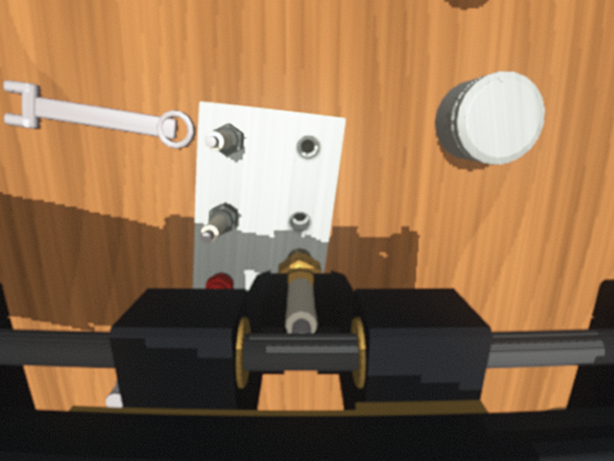

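The plug is held upright at about (300,290), over the rack. The empty pockets show at (300,220) and (308,146).

```bash
python3 - <<'E'
from h import *
np.set_printoptions(precision=4,suppress=True)
c=meta("wrist"); P=lambda l:(np.array(l)+.5)/1.2-.5
print(unp(c,P([(308,146),(300,220)]),.04), unp(c,P([(299,252)]),.1525))
r=unp(c,P([(200,102),(345,118)]),.04);print("corners",r, (r[0]+r[1])/2)
E
```

```text
[[ 0.5892  0.0286  0.04  ]
 [ 0.5831 -0.03    0.04  ]] [[ 0.5828 -0.0182  0.1525]]
corners [[0.5081 0.0613 0.04  ]
 [0.6171 0.0494 0.04  ]] [0.5626 0.0554 0.04  ]
```

Emit:
send_rows(
  motion=[
    [[0,0,-0.2,0,0,0,5],[0,0,-0.4,0,0,0,5],[0,0,-0.5,0,0,0,5],[0,0,-0.54,0,0,0,5],[0,0,-0.58,0,0,0,5],[0,0,-0.62,0,0,0,5],[0,0,-0.62,0,0,0,5]],
  ],
)

```text
time_s: 6.95
ee_pos: [0.5825, -0.0301, 0.0995]
orientation: [180.0, 0.0, 90.0]
force: [-0.3, -0.7, -0.7]
opening: 0.0107
gripper_force: 24.9
```

Emit:
send_rows(
  motion=[
    [[0,0,-0.03,0,0,0,5],[0,0,-0.06,0,0,0,5],[0,0,-0.08,0,0,0,5],[0,0,-0.095,0,0,0,5],[0,0,-0.095,0,0,0,5]],
  ],
)

```text
time_s: 7.58
ee_pos: [0.5824, -0.03, 0.085]
orientation: [-180.0, -0.0, 90.0]
force: [0.2, -2.3, -1.2]
opening: 0.0111
gripper_force: 24.9
```

Emit:
send_rows(
  motion=[
    [[0,0,-0.007,0,0,0,5],[0,0,-0.014,0,0,0,5],[0,0,-0.014,0,0,0,5],[0,0,-0.014,0,0,0,5]],
  ],
)

```text
time_s: 8.07
ee_pos: [0.5829, -0.0303, 0.0846]
orientation: [180.0, 0.0, 90.0]
force: [-3.7, -0.9, 10.0]
opening: 0.0107
gripper_force: 25.0
```

Emit:
send_rows(
  motion=[
    [[0,0,0.01,0,0,0,40],[0,0,0.01,0,0,0,40],[0,0,0.01,0,0,0,40],[0,0,0.2,0,0,0,40],[0,0,0.5,0,0,0,40],[0,0,0.72,0,0,0,40]],
  ],
)

```text
time_s: 8.82
ee_pos: [0.5828, -0.0299, 0.1927]
orientation: [179.9, 0.0, 90.0]
force: [1.2, 0.9, -0.6]
opening: 0.0401
gripper_force: 0.0
```

Emit:
send_rows(
  motion=[
    [[0,0.2,0,0,0,0,40],[0,0.5,0,0,0,0,40],[-0.05,0.8,0,0,0,0,40],[-0.1,1,0,0,0,0,40]],
  ],
)

```text
time_s: 9.32
ee_pos: [0.5669, 0.122, 0.1908]
orientation: [-180.0, -0.0, 90.1]
force: [0.5, -1.3, 0.1]
opening: 0.0402
gripper_force: 0.0
```

Emit:
send_rows(
  motion=[
    [[0,0.35,0,0,0,0,40],[-0.05,0.7,0,0,0,0,40],[-0.117,0.95,0,0,0,0,40],[-0.117,1,0,0,0,0,40]],
  ],
)

```text
time_s: 9.82
ee_pos: [0.5488, 0.2723, 0.1907]
orientation: [-180.0, -0.0, 90.2]
force: [-0.3, 0.5, 0.6]
opening: 0.0398
gripper_force: 0.0
```

Emit:
send_rows(
  motion=[
    [[0,0.107,0,0,0,0,40],[0,0.107,-0.1,0,0,0,40],[0,0.107,-0.3,0,0,0,40],[0,0.107,-0.5,0,0,0,40],[0,0.107,-0.65,0,0,0,40],[0,0.107,-0.71,0,0,0,40],[0,0.107,-0.71,0,0,0,40]],
  ],
)

```text
time_s: 10.7
ee_pos: [0.5498, 0.2852, 0.0837]
orientation: [-179.9, 0.0, 89.9]
force: [-0.2, -0.9, 0.7]
opening: 0.0403
gripper_force: 0.0
```

Emit:
send_rows(
  motion=[
    [[0,0,0,0,0,0,5],[0,0,0,0,0,0,5],[0,0,0,0,0,0,5],[0,0,0,0,0,0,5],[0,0,0,0,0,0,5]],
  ],
)

```text
time_s: 11.32
ee_pos: [0.5502, 0.2863, 0.0852]
orientation: [180.0, -0.0, 90.0]
force: [-0.7, 0.4, 3.8]
opening: 0.0109
gripper_force: 24.9
```

Emit:
send_rows(
  motion=[
    [[0,0,0.08,0,0,0,5],[0,0,0.2,0,0,0,5],[0,0,0.4,0,0,0,5],[0,0,0.6,0,0,0,5],[0,0,0.72,0,0,0,5],[0,0,0.72,0,0,0,5]],
  ],
)

```text
time_s: 12.08
ee_pos: [0.551, 0.2864, 0.1948]
orientation: [179.8, -0.1, 90.0]
force: [-0.3, -0.3, -1.0]
opening: 0.0111
gripper_force: 24.9
```

Emit:
send_rows(
  motion=[
    [[0,-0.15,0,0,0,0,5],[0.05,-0.4,0,0,0,0,5],[0.1,-0.7,0,0,0,0,5],[0.13,-1,0,0,0,0,5]],
  ],
)

```text
time_s: 12.58
ee_pos: [0.5685, 0.1335, 0.1908]
orientation: [-179.8, 0.0, 90.0]
force: [0.1, 0.3, -0.4]
opening: 0.0112
gripper_force: 24.9
```

Emit:
send_rows(
  motion=[
    [[0.05,-0.3,0,0,0,0,5],[0.1,-0.55,0,0,0,0,5],[0.13,-0.717,0,0,0,0,5],[0.13,-0.717,0,0,0,0,5],[0.13,-0.717,0,0,0,0,5]],
  ],
)

```text
time_s: 13.2
ee_pos: [0.588, 0.0285, 0.1916]
orientation: [-179.9, -0.0, 90.0]
force: [0.3, 0.9, -1.0]
opening: 0.0112
gripper_force: 24.9
```

Emit:
send_rows(
  motion=[
    [[0,0,-0.2,0,0,0,5],[0,0,-0.4,0,0,0,5],[0,0,-0.5,0,0,0,5],[0,0,-0.54,0,0,0,5],[0,0,-0.58,0,0,0,5],[0,0,-0.62,0,0,0,5],[0,0,-0.62,0,0,0,5]],
  ],
)

```text
time_s: 14.08
ee_pos: [0.5889, 0.0285, 0.0996]
orientation: [-180.0, -0.0, 90.0]
force: [0.3, 1.6, -0.4]
opening: 0.0111
gripper_force: 24.9
```

Emit:
send_rows(
  motion=[
    [[0,0,-0.03,0,0,0,5],[0,0,-0.06,0,0,0,5],[0,0,-0.08,0,0,0,5],[0,0,-0.095,0,0,0,5],[0,0,-0.105,0,0,0,5],[0,0,-0.105,0,0,0,5]],
  ],
)

```text
time_s: 14.82
ee_pos: [0.5893, 0.0285, 0.0851]
orientation: [180.0, 0.0, 90.0]
force: [-4.0, 0.8, 8.8]
opening: 0.0111
gripper_force: 25.0
```

Emit:
send_rows(
  motion=[
    [[0,0,0.01,0,0,0,40],[0,0,0.01,0,0,0,40],[0,0,0.01,0,0,0,40],[0,0,0.2,0,0,0,40],[0,0,0.5,0,0,0,40],[0,0,0.8,0,0,0,40]],
  ],
)

```text
time_s: 15.58
ee_pos: [0.5886, 0.0286, 0.2046]
orientation: [-179.9, -0.0, 90.0]
force: [0.8, 0.1, 0.5]
opening: 0.0401
gripper_force: 0.0
```

Emit:
send_rows(
  motion=[
    [[0,-0.2,0.1,0,0,0,88],[0,-0.5,0.2,0,0,0,88],[0,-0.8,0.3,0,0,0,88],[0,-1,0.35,0,0,0,88]],
  ],
)

```text
time_s: 16.08
ee_pos: [0.5891, -0.1235, 0.2573]
orientation: [179.9, 0.0, 89.9]
force: [0.8, -0.5, -0.4]
opening: 0.0782
gripper_force: 0.0
```

Emit:
send_rows(
  motion=[
    [[0,-0.3,0,0,0,0,88],[0,-0.6,0,0,0,0,88],[0,-0.9,0,0,0,0,88],[0,-1,0,0,0,0,88]],
  ],
)

```text
time_s: 16.58
ee_pos: [0.5885, -0.2739, 0.2559]
orientation: [-180.0, 0.0, 89.8]
force: [-0.5, -0.6, 0.2]
opening: 0.0884
gripper_force: 0.0
```

Emit:
send_rows(
  motion=[
    [[0,-0.3,0,0,0,0,88],[0,-0.66,0,0,0,0,88],[0,-0.66,0,0,0,0,88],[0,-0.66,0,0,0,0,88],[0,-0.66,0,0,0,0,88]],
  ],
)

```text
time_s: 17.2
ee_pos: [0.5894, -0.3687, 0.2564]
orientation: [-180.0, -0.0, 90.1]
force: [1.1, -0.6, 0.0]
opening: 0.088
gripper_force: 0.0
```

```bash
python3 - <<'E'
from h import *
np.set_printoptions(precision=4,suppress=True)
c=meta("wrist"); np.savez("w4.npz",**c); print(get_state()["ee_pos"])
p=proj(c,[(.583,-.345,0),(.593,-.34,.09)]); print(p)
u,v=p.mean(0).astype(int); u0=max(0,u-100);v0=max(0,v-100); print(u0,v0)
save(c,"w4.png",3.75,(u0,v0,u0+200,v0+150))
E
```

```text
[ 0.5894 -0.3688  0.2565]
[[244.692  145.603 ]
 [253.0572 151.4442]]
148 48
```

View pics/w4.png

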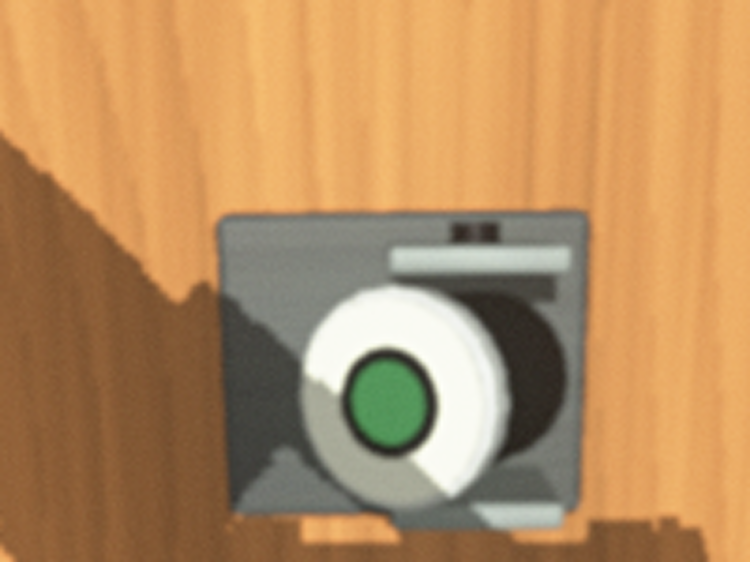

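The crop shows the lens glass (green) centred at (389,402), the white ring around it, and base corners near (218,213), (588,212), (580,513) and (233,515). I'll take a second wrist view from a shifted position and triangulate.

Emit:
send_rows(
  motion=[
    [[-0.2,0,0,0,0,0,88],[-0.5,0,0,0,0,0,88],[-0.5,0,0,0,0,0,88],[-0.5,0,0,0,0,0,88],[-0.5,0,0,0,0,0,88]],
  ],
)

```text
time_s: 17.88
ee_pos: [0.5151, -0.3702, 0.2567]
orientation: [180.0, 0.0, 90.1]
force: [-0.0, 0.0, -0.4]
opening: 0.088
gripper_force: 0.0
```

```bash
cat > tri.py <<'E'
from h import *
np.set_printoptions(precision=4,suppress=True)
c4=dict(np.load("w4.npz")); cs={"w4":c4,"w5":meta("wrist"),"side":meta("side"),"scene":meta("scene")}
np.savez("w5.npz",**cs["w5"])
g=proj
obs=[]
for k,c in cs.items():
    p=proj(c,[(.585,-.34,.092)])[0]; h=cv2.cvtColor(c["img"],cv2.COLOR_RGB2HSV)
    m=((h[...,0]>45)&(h[...,0]<90)&(h[...,1]>60)&(h[...,2]>40)).astype(np.uint8)
    yy,xx=np.indices(m.shape); m[np.hypot(xx-p[0],yy-p[1])>25]=0
    n,l,s,ce=cv2.connectedComponentsWithStats(m)
    if n<2: print(k,p,"none");continue
    i=1+s[1:,4].argmax(); e=cv2.fitEllipse(np.argwhere(l==i)[:,::-1].astype(np.float32)) if s[i,4]>20 else None
    print(k,p,ce[i],s[i,4],e); 
    if s[i,4]>5: obs.append((k,c,ce[i]))
def sol(o): 
    r=least_squares(lambda X:np.concatenate([proj(c,X)[0]-q for _,c,q in o]),[.585,-.34,.092]); return r.x,r.fun.reshape(-1,2)
print(sol(obs)); print(sol([o for o in obs if o[0][0]=="w"]))
px=(np.array([(218,213),(588,212),(580,513),(233,515)])+.5)/3.75-.5+[148,48]
def f(p): return (proj(c4,place(p[:3],[(-.06,.05,p[3]),(.06,.05,p[3]),(.06,-.05,p[3]),(-.06,-.05,p[3])]))-px).ravel()
r=least_squares(f,[.585,-.345,0,.01]);print("base",r.x,np.degrees(r.x[2]),r.fun)
E
python3 tri.py
```

```text
w4 [244.955  151.7128] [251.1114 154.9685] 413 ((251.11703491210938, 154.97036743164062), (17.441007614135742, 20.111942291259766), 168.07156372070312)
w5 [319.9489 150.1117] [326.0288 153.3925] 451 ((326.02984619140625, 153.39263916015625), (19.219762802124023, 19.90791893005371), 165.81405639648438)
side [319.533  128.6708] [318.6538 127.2308] 26 ((318.6682434082031, 127.24739837646484), (3.4710280895233154, 6.222842216491699), 132.37112426757812)
scene [131.261  173.4887] none
(array([ 0.5909, -0.3431,  0.0933]), array([[-0.1379,  0.0409],
       [ 0.0126,  0.0233],
       [-0.4208,  0.0021]]))
(array([ 0.5911, -0.3431,  0.0928]), array([[ 0.0001,  0.0074],
       [-0.0001, -0.0074]]))
base [ 0.5968 -0.3437  0.0109  0.0117] 0.6224826741558649 [ 0.0398  0.4845  0.5008 -0.1392 -0.234  -0.3208 -0.34   -0.0481]
```

```bash
cat > ax.py <<'E'
from h import *
np.set_printoptions(precision=4,suppress=True)
cs=[dict(np.load(f"w{i}.npz")) for i in(4,5)]; L=np.array([.591,-.343,.093]); t=np.linspace(0,2*np.pi,400)
def circ(p,r):
    th,ya=p; z=np.array([-np.sin(th)*np.cos(ya),-np.sin(th)*np.sin(ya),np.cos(th)])
    a=np.cross(z,[0,1,0]);a/=np.linalg.norm(a);b=np.cross(z,a); return r*(np.cos(t)[:,None]*a+np.sin(t)[:,None]*b)
def mom(pts):
    m=cv2.moments(pts.astype(np.float32).reshape(-1,1,2)); return np.array([m["m10"],m["m01"]])/m["m00"],np.array([m["mu20"],m["mu02"],m["mu11"]])/m["m00"]
for kind in("glass","ring"):
    ob=[]
    for c in cs:
        h=cv2.cvtColor(c["img"],cv2.COLOR_RGB2HSV); q=proj(c,L)[0]; yy,xx=np.indices(h.shape[:2]); near=np.hypot(xx-q[0],yy-q[1])<40
        g=(h[...,0]>45)&(h[...,0]<90)&(h[...,1]>60)
        m=(g if kind=="glass" else (h[...,1]<45)&(h[...,2]>140)&(np.hypot(xx-q[0],yy-q[1])>0))&near
        n,l,s,ce=cv2.connectedComponentsWithStats(m.astype(np.uint8)); i=1+s[1:,4].argmax()
        mm=cv2.moments((l==i).astype(np.uint8),True) if kind=="glass" else None
        if mm is None:
            hull=cv2.convexHull(np.argwhere(l==i)[:,::-1].astype(np.int32)); b=np.zeros(m.shape,np.uint8); cv2.fillConvexPoly(b,hull,1); mm=cv2.moments(b,True)
        ob.append((np.array([mm["m10"],mm["m01"]])/mm["m00"],np.array([mm["mu20"],mm["mu02"],mm["mu11"]])/mm["m00"]))
        print(kind,s[i],ob[-1][0])
    def f(p):
        r=[]
        for c,(ce,mu) in zip(cs,ob):
            a,b=mom(proj(c,p[3:6]+circ(p[:2],p[2]))); r+=[(b-mu)/np.sqrt(mu[0]),3*(a-ce)]
        return np.concatenate(r)
    s=least_squares(f,[np.radians(30),0,.02,*L]); print(np.degrees(s.x[:2]),s.x[2:],s.fun)
E
python3 ax.py
```

```text
glass [241 143  22  25 413] [251.1114 154.9685]
glass [315 142  23  24 451] [326.0288 153.3925]
[24.9849 51.3626] [ 0.0121  0.591  -0.3434  0.0926] [ 1.1852 -1.3609  0.5057  0.0623  0.0115  0.7744 -1.1672 -0.084  -0.0586
 -0.0319]
ring [ 228  123   56   60 1969] [254.9943 152.6351]
ring [ 299  123   60   65 2403] [329.6074 154.7658]
[ 14.6476 -28.5352] [ 0.0301  0.5942 -0.343   0.093 ] [ 2.0385  0.6643 -1.1709 -0.1952  5.5393  0.5536 -2.9727 -2.0988  0.4579
 -5.5745]
```

```bash
cat > ax2.py <<'E'
exec(open("ax.py").read().split("for kind")[0])
for c in cs:
    q=proj(c,L)[0]; S=6; R=32
    im=cv2.getRectSubPix(c["img"],(2*R,2*R),tuple(q)); im=cv2.resize(im,None,fx=S,fy=S,interpolation=cv2.INTER_CUBIC)
    h=cv2.cvtColor(im,cv2.COLOR_RGB2HSV); m=((h[...,0]>45)&(h[...,0]<90)&(h[...,1]>90)&(h[...,2]>60)).astype(np.uint8)
    ct=max(cv2.findContours(m,0,1)[0],key=cv2.contourArea); (a,b),(w,hh),an=cv2.fitEllipse(ct)
    print("obs",w/S,hh/S,w/hh,an)
    for ya in(-20,-10,-5,0,5,10,20):
        (_,_),(w,hh),an=cv2.fitEllipse(proj(c,L+circ(np.radians([30,ya]),.011)).astype(np.float32)); print(ya,round(w,2),round(hh,2),round(w/hh,3),round(an,1))
E
python3 ax2.py
```

```text
obs 19.399065653483074 22.60656992594401 0.8581162784549679 170.03466796875
-20 19.73 22.48 0.878 4.8
-10 19.45 22.48 0.866 175.3
-5 19.31 22.47 0.859 170.7
0 19.17 22.47 0.853 166.1
5 19.03 22.46 0.847 161.6
10 18.9 22.46 0.841 157.2
20 18.63 22.44 0.83 148.4
obs 21.32525380452474 21.682291666666668 0.9835332045324886 166.62744140625
-20 21.86 22.69 0.963 37.3
-10 21.94 22.45 0.977 20.2
-5 21.95 22.34 0.983 4.2
0 21.89 22.28 0.983 162.1
5 21.74 22.28 0.976 144.8
10 21.53 22.31 0.965 134.2
20 21.05 22.4 0.94 121.6
```

Emit:
send_rows(
  motion=[
    [[0,0.2,0,0,0,0,88],[0,0.5,0,0,0,0,88],[0,0.8,0,0,0,0,88],[0,1,0,0,0,0,88]],
  ],
)

```text
time_s: 18.52
ee_pos: [0.5142, -0.2186, 0.2563]
orientation: [-180.0, -0.0, 90.1]
force: [0.7, -1.0, 0.7]
opening: 0.0881
gripper_force: 0.0
```

Emit:
send_rows(
  motion=[
    [[0,0.3,0,0,0,0,88],[0,0.6,0,0,0,0,88],[0,0.6,0,0,0,0,88],[0,0.6,0,0,0,0,88],[0,0.6,0,0,0,0,88]],
  ],
)

```text
time_s: 19.15
ee_pos: [0.5141, -0.1315, 0.2563]
orientation: [-180.0, 0.0, 89.9]
force: [-0.3, 0.1, -0.1]
opening: 0.0878
gripper_force: 0.0
```

```bash
python3 - <<'E'
from h import *
np.set_printoptions(precision=4,suppress=True)
c=meta("wrist"); print(get_state()["ee_pos"]); save(c,"w6.png",1.5625)
h=cv2.cvtColor(c["img"],cv2.COLOR_RGB2HSV)
m=(((h[...,0]<6)|(h[...,0]>172))&(h[...,1]>150)&(h[...,2]>50)).astype(np.uint8)
n,l,s,ce=cv2.connectedComponentsWithStats(m)
for i in range(1,n):
    if s[i,4]>5: print(s[i],ce[i],"term",unp(c,ce[i],.0995)[0],"hex",unp(c,ce[i],.05)[0])
for z in (.036+.014,.0995): print(z,proj(c,[(.5166,-.0846,z)]))
# spares in rack: brass hexagons vs expected projection of seated ones
m=((h[...,0]>12)&(h[...,0]<30)&(h[...,1]>120)).astype(np.uint8)
for x,y in((.589,.0285),(.583,-.030)):
    print("expected terminal",proj(c,[(x,y,.104),(x,y,.056)]).ravel())
    u,v=proj(c,[(x,y,.056)])[0].astype(int)
E
```

```text
[ 0.514  -0.1315  0.2563]
[243 122  18  15  90] [251.0222 126.9667] term [ 0.5158 -0.0786  0.0995] hex [ 0.5159 -0.0815  0.05  ]
[250 132   4   6  21] [251.4286 134.619 ] term [ 0.5162 -0.0857  0.0995] hex [ 0.5164 -0.0898  0.05  ]
[ 419  186   79   26 1293] [458.9954 198.4679] term [ 0.7307 -0.1492  0.0995] hex [ 0.7681 -0.1645  0.05  ]
0.049999999999999996 [[251.6278 129.8405]]
0.0995 [[251.8343 133.4721]]
expected terminal [336.9004   0.4995 323.6315  16.9137]
expected terminal [326.4291  72.1619 315.1207  77.5246]
```

View pics/w6.png

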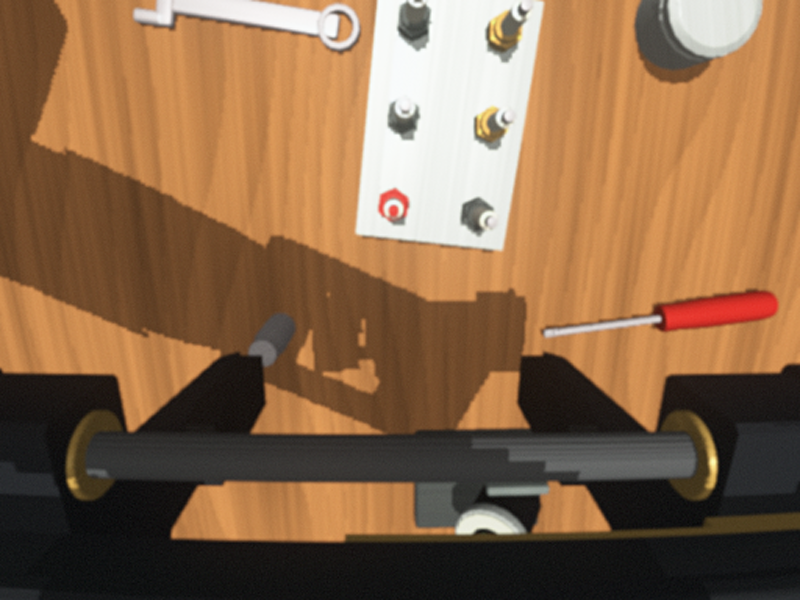

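Both brass spares sit in their pockets at about (505,35) and (490,125), and the red plug is at about (393,207). That was my last allowed picture. Now I grasp the red plug.

Emit:
send_rows(
  motion=[
    [[0.017,0.15,-0.2,0,0,0,40],[0.017,0.3,-0.45,0,0,0,40],[0.017,0.3,-0.65,0,0,0,40],[0.017,0.3,-0.713,0,0,0,40],[0.017,0.3,-0.713,0,0,0,40],[0.017,0.3,-0.713,0,0,0,40]],
  ],
)

```text
time_s: 19.95
ee_pos: [0.5174, -0.0863, 0.1508]
orientation: [179.9, 0.1, 90.0]
force: [-0.2, -0.5, -0.5]
opening: 0.0401
gripper_force: 0.0
```

Emit:
send_rows(
  motion=[
    [[0,0,-0.1,0,0,0,40],[0,0,-0.2,0,0,0,40],[0,0,-0.32,0,0,0,40],[0,0,-0.42,0,0,0,40],[0,0,-0.433,0,0,0,40],[0,0,-0.433,0,0,0,40]],
  ],
)

```text
time_s: 20.7
ee_pos: [0.5166, -0.0855, 0.0843]
orientation: [-180.0, -0.0, 90.0]
force: [0.2, 0.8, 1.0]
opening: 0.04
gripper_force: 0.0
```

Emit:
send_rows(
  motion=[
    [[0,0,0,0,0,0,5],[0,0,0,0,0,0,5],[0,0,0,0,0,0,5],[0,0,0,0,0,0,5],[0,0,0,0,0,0,5]],
  ],
  grip_force=30,
)

```text
time_s: 21.32
ee_pos: [0.5167, -0.0855, 0.0847]
orientation: [180.0, 0.0, 90.0]
force: [0.2, 0.0, 2.0]
opening: 0.0109
gripper_force: 29.9
```

Emit:
send_rows(
  motion=[
    [[0,0,0.08,0,0,0,5],[0,0,0.2,0,0,0,5],[0,0,0.4,0,0,0,5],[0,0,0.6,0,0,0,5],[0,0,0.8,0,0,0,5],[0,0,0.96,0,0,0,5],[0,0,0.96,0,0,0,5]],
  ],
)

```text
time_s: 22.2
ee_pos: [0.5179, -0.086, 0.2317]
orientation: [179.7, 0.1, 90.0]
force: [0.5, 0.4, -1.1]
opening: 0.011
gripper_force: 29.9
```

```bash
python3 - <<'E'
from h import *
np.set_printoptions(precision=4,suppress=True)
c=meta("wrist"); s=get_state();print(s["ee_pos"],s["orientation"],s["opening"],s["joint_positions"]); np.savez("w7.npz",**c)
h=cv2.cvtColor(c["img"],cv2.COLOR_RGB2HSV)
m=(((h[...,0]<6)|(h[...,0]>172))&(h[...,1]>150)&(h[...,2]>50)).astype(np.uint8)
n,l,st,ce=cv2.connectedComponentsWithStats(m)
e=s["ee_pos"]
for i in range(1,n):
    if st[i,4]>5: print(st[i],ce[i],"term",unp(c,ce[i],e[2]+.0155)[0],"hex",unp(c,ce[i],e[2]-.034)[0])
print(proj(c,[e+[0,0,.0155],e+[0,0,-.034]]))
E
```

```text
[ 0.517  -0.0857  0.2298] [179.8477   0.0628  90.0045] 0.010667121402166154 [-22.3972   5.276  101.1039  -0.      73.4554 -22.4018]
[233 209  36  27 577] [249.8873 221.7019] term [ 0.5187 -0.0611  0.2453] hex [ 0.5189 -0.0806  0.1958]
[ 419  224   82   26 1381] [460.3954 236.5489] term [ 0.6098 -0.0685  0.2453] hex [ 0.6496 -0.0914  0.1958]
[244 265  15  13 158] [250.7215 271.7025] term [ 0.5191 -0.0843  0.2453] hex [ 0.5194 -0.114   0.1958]
[[245.9933 274.4543]
 [246.7212 229.5877]]
```

Emit:
send_rows(
  motion=[
    [[0,-0.15,0.1,0,-0.1,0,5],[0,-0.35,0.2,0,-0.2,0,5],[0,-0.55,0.2,0,-0.3,0,5],[0.03,-0.75,0.2,0,-0.4,0,5],[0.069,-0.9,0.2,0,-0.5,0,5],[0.069,-1,0.2,0,-0.5,0,5],[0.069,-1,0.2,0,-0.5,0,5]],
  ],
)

```text
time_s: 23.12
ee_pos: [0.5266, -0.2362, 0.2579]
orientation: [150.1, -0.1, 89.9]
force: [-0.7, 0.4, -1.6]
opening: 0.0113
gripper_force: 29.9
```

Emit:
send_rows(
  motion=[
    [[0,-0.2,0,0,0,0,5],[0,-0.4,0,0,0,0,5],[0,-0.6,0,0,0,0,5],[0,-0.717,0,0,0,0,5],[0,-0.717,0,0,0,0,5],[0,-0.717,0,0,0,0,5]],
  ],
)

```text
time_s: 23.88
ee_pos: [0.527, -0.3417, 0.2581]
orientation: [150.0, -0.1, 90.1]
force: [0.1, -0.6, -1.3]
opening: 0.0108
gripper_force: 29.9
```

Emit:
send_rows(
  motion=[
    [[0,0,-0.1,0,0,0,5],[0,0,-0.2,0,0,0,5],[0,0,-0.3,0,0,0,5],[0,0,-0.358,0,0,0,5],[0,0,-0.358,0,0,0,5],[0,0,-0.358,0,0,0,5],[0,0,-0.358,0,0,0,5],[0,0,-0.358,0,0,0,5]],
  ],
)

```text
time_s: 24.88
ee_pos: [0.527, -0.3433, 0.2053]
orientation: [150.0, 0.0, 90.0]
force: [1.4, 0.2, -0.8]
opening: 0.0112
gripper_force: 29.9
```

```bash
cat > fin.py <<'E'
from h import *
from scipy.spatial.transform import Rotation as Ro
np.set_printoptions(precision=4,suppress=True)
s=get_state(); e=s["ee_pos"]; R=Ro.from_euler("xyz",s["orientation"],degrees=True).as_matrix(); z=R[:,2]
L=np.array([.591,-.343,.093]); n=np.array([-.5,0,.8660254]); tip=e+.0685*z; d=tip-L
print(e,s["orientation"],s["opening"],s["force"],"tilt err",np.degrees(np.arccos(-z@n)),"axial",d@n,"off-axis",d-(d@n)*n)
for k in("side","scene","wrist"):
    c=meta(k); h=cv2.cvtColor(c["img"],cv2.COLOR_RGB2HSV)
    m=(((h[...,0]<6)|(h[...,0]>172))&(h[...,1]>130)&(h[...,2]>40)).astype(np.uint8)
    pr=proj(c,[e-.0155*z,e+.0335*z,tip,L]); print(k,"pred term,hex,tip,lens",pr.ravel())
    N,l,st,ce=cv2.connectedComponentsWithStats(m)
    for i in range(1,N):
        if st[i,4]>3 and np.hypot(*(ce[i]-pr[1]))<60: print("  red",st[i],ce[i])
    g=((h[...,0]>45)&(h[...,0]<90)&(h[...,1]>60)&(h[...,2]>40)).astype(np.uint8); N,l,st,ce=cv2.connectedComponentsWithStats(g)
    for i in range(1,N):
        if st[i,4]>3 and np.hypot(*(ce[i]-pr[3]))<25: print("  green",st[i],ce[i])
E
python3 fin.py
```

```text
[ 0.527  -0.3433  0.2053] [149.971    0.0414  89.9973] 0.011181544484599718 [ 1.4013  0.226  -0.7838] tilt err 0.047405898967349536 axial 0.06073908130770682 off-axis [ 0.0006 -0.0003  0.0004]
side pred term,hex,tip,lens [346.0947  95.1432 336.0014 106.6513 329.1798 114.427  318.1953 127.3346]
  red [345  94   3   3   6] [345.8333  95.1667]
  red [333 103   9   8  37] [335.8649 106.9459]
  green [316 125   7   6  28] [318.8571 127.2143]
scene pred term,hex,tip,lens [134.7756 118.405  132.695  137.4606 131.2052 150.9517 128.8985 174.1582]
  red [130 134   8   8  50] [133.26 137.64]
wrist pred term,hex,tip,lens [248.0668 278.5025 248.7177 232.483  249.0037 212.3148 248.46   189.0586]
  red [233 209  35  27 577] [249.7435 221.8614]
  red [244 265  15  13 165] [250.7515 271.6909]
  green [235 177  27  26 537] [248.2533 189.1713]
```

The side, scene and wrist views all agree with the predicted pose: about 60.7 mm from the glass, 0.05° off square and under 1 mm off axis. The arm is still, so I hand in.

```bash
python3 -c "
from bench import *
print(get_state()['joint_velocities']); print(sign_off())"
```

```text
[-0.02199253  0.15149525  0.08909851 -0.06873928  0.00627112 -0.03603982]
the job is handed in; nothing more can be done
None
```

The job is handed in: both brass spares are fully home in the rack's two empty pockets, and the arm is holding the red plug still, electrode towards the lens, about 60.7 mm from the glass and, by my measurements, square to it and within 1 mm of its line of sight.

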